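# Click the jar carriage along its drainer

### The job

Make the wet end of the jar drainer free for the next wash: first lift the spoon that lies across the drainer's rails and put it in the blue bowl, then push the carriage with the jars along its rails to the next click stop, the middle one. Let it settle in that click without ever running on past it, with all three jars still standing on their pegs, and leave the grinder, the feeding bottle and the training cup where they stand.

Things in the scene. Friction and masses are not known exactly. Their poses are not given: they have to be found in the camera images.
- drainer: Dark grey drip tray fixed to the ledge, 170 mm wide (x), 460 mm long (y), rim 19 mm high; origin on the ledge at its centre; pouring lip at its -y (wet) end. Two steel rails, 10 mm thick, run along y at x = -50 and +50 mm, tops 41 mm above the ledge; between them a rib with click bumps, 20 mm high. Blue marks on both rims show the three stations at y = -110, 0, +110 mm.
- carriage (a joint): Travel (m) of the pale grey peg carriage along the drainer's +y: 0 at the wet-end station (start), 0.11 at the middle click stop, 0.22 at the last. A sprung roller drops between two bumps at each: about 8 N of push to climb out of or into a click, 1.5 N between; once over the bump it jumps the last 8 mm by itself, and it returns to the stop if left within 6 mm of it.
- push_face (a point): Centre of the outer face of the carriage's wet-end (-y) end panel, 72 mm above the ledge; moves with the carriage, axes as the drainer's: push along its +y. Panel 100 mm wide, 8 mm thick, from the deck (136 x 215 mm, top at 50 mm) up to 99 mm. Behind it 50 mm or more are free above 45 mm height; the nearest jars stand 40 mm inside the panel, tops at 112 mm.
- lead_face (a point): The same point on the outer face of the other (+y) end panel, 215 mm from push_face.
- spoon: Steel baby spoon 140 mm long, lying level across both rails ahead of the carriage; origin at mid-length on its underside, x along the spoon from handle end to the bowl of the spoon, z up. Handle 9 mm wide and 4.5 mm thick from x = -70 to +30 mm, bowl 29 mm wide and 9 mm high from there to +70 mm. 40 g.
- bowl: Blue silicone bowl, 170 mm across the rim, 65 mm high, wall 4 mm, standing loose on the ledge beyond either end of the drainer; origin at the centre of its underside.
- jar_a: Empty glass baby jar, 58 mm diameter, 62 mm tall, upturned over a peg of the carriage; origin at the centre of its mouth (its lower end, on the deck), z up. About 110 g, loose.
- jar_b: Like jar_a, on the next peg.
- jar_c: Like jar_a, on the third peg; the fourth peg is empty.
- peg_a (a point): Foot of jar_a's peg, on the carriage's deck top; moves with the carriage.
- peg_b (a point): Foot of jar_b's peg.
- peg_c (a point): Foot of jar_c's peg.
- grinder: White plastic baby food grinder with a green turning top, 72 mm diameter (a side handle reaches out 56 mm), 130 mm tall, standing beyond the drainer's end that the bowl does not have; origin at the centre of its underside. To be left alone.
- feeding_bottle: Baby bottle, 54 mm diameter, 160 mm tall, off the drainer's far left corner; origin at the centre of its underside. To be left alone.
- training_cup: Orange cup with two handles, 126 mm over the handles, 97 mm tall, off the drainer's far right corner; origin at the centre of its underside. To be left alone.
Not all that is in view belongs to the job. Leave any orange or yellow look-alike of the jar_c alone.

How it is judged:
By the outcome, as a careful person would: the job done as asked, in the order asked, and still so for the second after the job is handed in, with the robot touching nothing.
It also fails if it takes over 62 s, if anything falls off the work surface, if the arm or the gripper's body presses on something with over 40 N, if the wrist force passes 120 N, or if a joint passes its speed limit or range.

### The arm

A 7-joint arm with a two-finger parallel gripper is mounted at the origin on the work surface. World frame = base frame: x ahead of the robot, y to its left, z up, the work surface at z = 0. Lengths are in m, angles in rad, forces in N, time in s.
With the tool pointing down it reaches from about 0.4 to 0.9 m from the base axis. Payload 5.5 kg.
Tool frame: the origin (TCP) lies at the very end of the fingers, on their centre line; the grasp point (between the pads) lies 19 mm behind it; z points along the fingers, y is the line along which they close (so a half turn about z gives the same grasp; the last joint's range is limited). The gripper opens to 92 mm and grips with 3 to 60 N. Pads are 19 mm wide; open, the fingers measure 130 mm over their backs; the gripper's body (75 mm by 190 mm) begins 47 mm behind the grasp point.
Start: joints at [-0.88, 0.501, -0.427, 1.55, 0.221, 1.138, -0.21], TCP at [0.27, 0.591, 0.227] pointing down, gripper open.
Joint ranges: [-2.88, 2.88], [-0.31, 2.03], [-1.54, 1.56], [0.2, 2.42], [-1.41, 4.55], [0.19, 2.02], [-2.57, 2.57]. Speed limits (rad/s): [2.57, 2.57, 3.14, 3.14, 3.14, 3.14, 3.14].

### API

Orientations are given as a rotation vector (axis times angle).
In Python, from bench import ctrl gives the robot as it stands.
- The arm moves only by the tool send_rows, never from a script. Its argument "series" is a list of rows, each a list of 7 numbers: the finger opening in mm, from 0 to 91.8, then the shift along the tool's x, y, z in units of 40 mm (1.0 is 40 mm), then the turn, a rotation vector about the tool's x, y, z in units of 8 degrees (1.0 is 8 degrees). A call has 1 to 20 rows; each row shifts and turns the commanded pose from where the row before left it, along the tool's axes as they then stand; what a row does not reach is not made up. A row lasts 1/10 s, in which the tool goes at most 50 mm and 8.59 degrees, less where a joint would pass 70% of its speed; a pose out of reach is approached as far as the arm can. A call is refused whole if a number of a shift passes 1 or a number of a turn 1, either way. A call with a gripper value outside its range is refused whole. The fingers move at their own pace and stop on an object; the grip force is fixed at half the most. Time passes only in rows, so rows that do not move let the fingers close. It gives the time, the measured TCP pose, the force, the opening and the grip force at its end, in the units of the state.
- ctrl.sense(): the state, without advancing time (a new reading comes with each control period).
- ctrl.capture(name): name is "scene" or "top" or "wrist"; returns a dict with "pixels" (480x640x3 uint8, red, green, blue), "intrinsics" (3x3 intrinsics, pixels), "k1" (the pictures are not rectified: a ray, as slopes to the right and down, at radius r is drawn at 1 + k1 r^2 times it, then the intrinsics apply), "eye" and "attitude" of the camera in the world. Camera axes: x right, y up, looking along -z (the intrinsics and any distortion apply to the point x, -y, -z); pixel columns grow to the right and rows downward; lengths in m; the calibration is good to about 2 mm. A picture is of the moment at which its call begins. There is no depth.
- ctrl.sign_off(): hands the job in; it is judged then, once.
The state is a dict: "time": time; "joints": joint angles; "joint_vel": joint speeds; "joint_efforts": joint torques, N m; "eef_pos": TCP position; "eef_rot": TCP orientation; "wrist_force": force on the tool from outside, world axes, zero at the start; "wrist_torque": the same for the moment, N m; "gripper_width": finger opening in m; "grip_force": force on a finger pad.
Only numpy, scipy, OpenCV 4.12 (cv2) and the standard library are available. Lean on these libraries where they do the work, as an engineer would, in place of code of your own. Each camera call takes 0.05 s, during which the arm holds its last target. There are 200 camera calls.

## Working session

There is one attempt and no reset: what is moved stays moved. The work goes in short steps, Python scripts to look and compute and a tool call to move; the robot and the scene stay as the last step left them, time stands still between calls to the robot, and variables do not carry over. Pictures are saved under pics/ and viewed, at most 10 in all, crops included, and the job is handed in when it is done.

Besides the shell and the picture viewer there is one more tool, called as name(argument=value, ...), one argument or row to a line, values as JSON. send_rows: Moves the arm, as the interface text tells. Its arguments: {"type":"object","properties":{"series":{"type":"array"}},"required":["series"]}

```bash
mkdir -p pics
cat > h.py <<'E'
import numpy as np,cv2,json
from bench import ctrl
from scipy.spatial.transform import Rotation as R
def cap(n,f):
    c=ctrl.capture(n); cv2.imwrite(f'pics/{f}.png',c['pixels'][:,:,::-1])
    json.dump({k:np.array(c[k]).tolist() for k in('intrinsics','k1','eye','attitude')},open(f'pics/{f}.json','w')); return c
def load(f): return json.load(open(f'pics/{f}.json'))
def rot(a):
    a=np.array(a); 
    return a if a.shape==(3,3) else (R.from_rotvec(a).as_matrix() if a.shape==(3,) else R.from_quat(a).as_matrix())
def at(f,u,v,z):
    c=load(f);K=np.array(c['intrinsics']);k=c['k1']
    p=cv2.undistortPoints(np.array([[[u,v]]],float),K,np.array([k,0,0,0.]))[0,0]
    d=rot(c['attitude'])@np.array([p[0],-p[1],-1]);e=np.array(c['eye'])
    return (e+d*(z-e[2])/d[2]).round(4)
def px(f,P):
    c=load(f);K=np.array(c['intrinsics']);q=rot(c['attitude']).T@(np.array(P)-c['eye'])
    s=np.array([q[0],-q[1]])/-q[2];s=s*(1+c['k1']*(s@s));return (K[:2,:2]@s+K[:2,2]).round(1)
E
python3 - <<'E'
from h import *
for n in('top','scene'): c=cap(n,n+'0');print(n,c['eye'],c['attitude'],c['k1'],c['intrinsics'])
s=ctrl.sense();print(s['eef_pos'],s['eef_rot'],s['time'],s['wrist_force'])
E
```

```text
top [ 0.4429594  -0.00113128  0.98308357] [ 0.09918375 -0.05660813 -1.54437174] -0.05540715838701958 [[458.35107306   0.         319.13012687]
 [  0.         458.35107306 242.66951789]
 [  0.           0.           1.        ]]
scene [ 1.08047255 -0.56273683  0.85693636] [0.75195657 0.31041651 0.70676123] -0.09706735348598097 [[480.5325844    0.         323.88721196]
 [  0.         480.5325844  237.17856654]
 [  0.           0.           1.        ]]
[0.26945741 0.59082694 0.225806  ] [-6.66694501e-01 -3.06960230e+00  2.63946567e-03] 0.1 [ 0.52530307  0.08173173 -0.59502359]
```

View pics/top0.png

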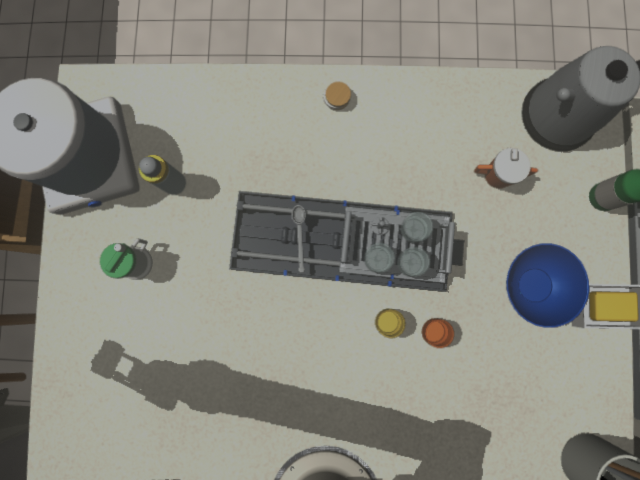

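View pics/scene0.png

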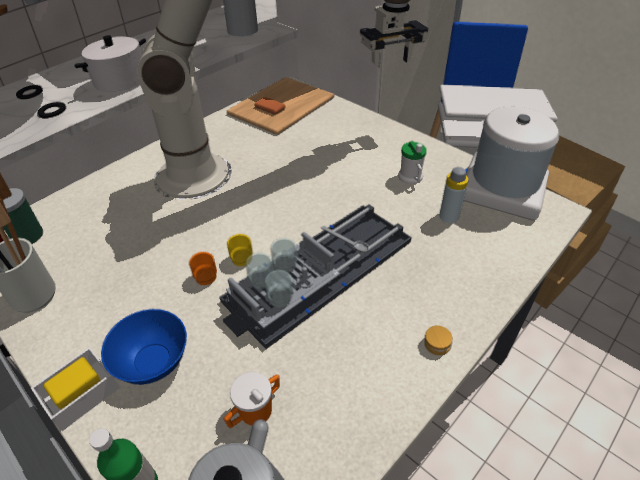

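Top view: drainer at (232..465, 195..290), with the wet end to the right (lip at 458,252). Glass jars are at (416,228), (380,258) and (414,262), the spoon at (300,215)-(301,270), and the blue bowl at (548,285). The yellow (390,323) and orange (437,332) pots are the look-alikes to leave. An enlarged crop will confirm this.

Run:
```python
from h import *
i=cv2.imread('pics/top0.png')[185:300,222:475]
cv2.imwrite('pics/c1.png',cv2.resize(i,None,fx=3.15,fy=3.15,interpolation=cv2.INTER_CUBIC))
b=cv2.imread('pics/top0.png').astype(int)
hsv=cv2.cvtColor(b.astype(np.uint8),cv2.COLOR_BGR2HSV)
m=cv2.inRange(hsv,(105,150,60),(125,255,255))
n,l,st,ce=cv2.connectedComponentsWithStats(m)
for k in range(1,n):
  if st[k,4]>4: print(st[k],ce[k].round(1),at('top0',*ce[k],.019),at('top0',*ce[k],.065))
```

```text
[ 519  261   70   65 3259] [554.6 291. ] [ 0.4486 -0.4702  0.019 ] [ 0.4484 -0.4478  0.065 ]
```

View pics/c1.png

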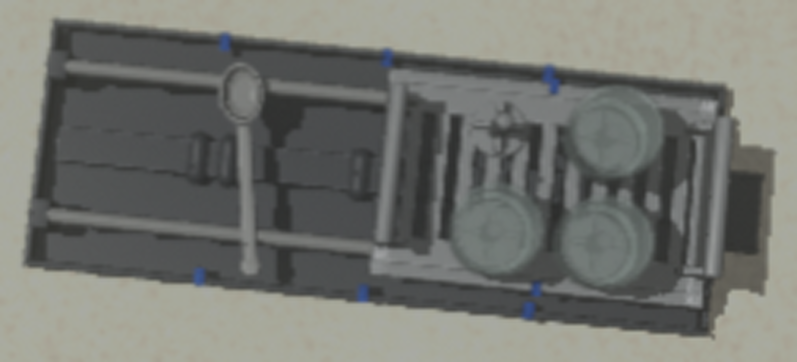

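The crop confirms it:
- Blue rim marks: (224,43), (387,58), (549,72) along the top and (199,275), (362,292), (528,310) along the bottom.
- Spoon: handle end (250,268), bowl tip (242,66).
- Panel tops: (723,118)-(714,275) at the wet end, (397,84)-(383,270) at the lead end.
- Jars: the three clear glass ones on the carriage.

Run:
```python
from h import *
q=lambda x,y,z: at('top0',222+x/3.15-.34,185+y/3.15-.34,z)
T=[q(*p,.019) for p in((224,43),(387,58),(549,72))];B=[q(*p,.019) for p in((199,275),(362,292),(528,310))]
for a,b in zip(T,B): print(a,b,(a+b)/2,np.linalg.norm(a-b))
o=sum(T+B)/6;d=(T[0]+B[0]-T[2]-B[2])/2;print('origin',o,'len',np.linalg.norm(d));d/=np.linalg.norm(d);print('ydir',d,np.degrees(np.arctan2(-d[0],d[1])))
xd=np.array([d[1],-d[0],0])
def loc(p): r=p-o; return (xd@r).round(4),(d@r).round(4)
for n,x,y,z in(('handle',250,270,.043),('hmid',246,180,.0455),('tip',242,64,.046),('pushA',727,118,.099),('pushB',720,275,.099),('leadA',389,82,.099),('leadB',376,270,.099)):
  p=q(x,y,z);print(n,p,loc(p))
for j in((615,132),(497,230),(606,242)): p=q(*j,.112);print('jar',p,loc(p))
def rim(z):
  b=cv2.imread('pics/top0.png');m=cv2.inRange(cv2.cvtColor(b,cv2.COLOR_BGR2HSV),(105,120,40),(125,255,255));m[:,:480]=0
  n,l,st,ce=cv2.connectedComponentsWithStats(m);k=1+st[1:,4].argmax();print(st[k])
  c=max(cv2.findContours((l==k).astype('uint8'),0,1)[0],key=len);print(cv2.minEnclosingCircle(c))
rim(0)
for u,v in((507,285),(589,285),(548,244),(548,327),(548,285)): print(at('top0',u,v,.065))
s=ctrl.sense();print(R.from_rotvec(s['eef_rot']).as_matrix().round(3))
```

```text
[0.633  0.0853 0.019 ] [0.4752 0.097  0.019 ] [0.5541  0.09115 0.019  ] 0.15823315076177938
[ 0.625  -0.0255  0.019 ] [ 0.4667 -0.0121  0.019 ] [ 0.54585 -0.0188   0.019  ] 0.15886613861990856
[ 0.6178 -0.1349  0.019 ] [ 0.4575 -0.1226  0.019 ] [ 0.53765 -0.12875  0.019  ] 0.16077120388925373
origin [ 0.54586667 -0.0188      0.019     ] len 0.22051442696567497
ydir [0.07459829 0.99721367 0.        ] -4.278141574171331
handle [0.4785 0.0614 0.043 ] (np.float64(-0.0732), np.float64(0.075))
hmid [0.5371 0.0656 0.0455] (np.float64(-0.015), np.float64(0.0835))
tip [0.6138 0.0705 0.046 ] (np.float64(0.0611), np.float64(0.0941))
pushA [ 0.5772 -0.2339  0.099 ] (np.float64(0.0473), np.float64(-0.2122))
pushB [ 0.4804 -0.2293  0.099 ] (np.float64(-0.0496), np.float64(-0.2148))
leadA [ 0.5948 -0.025   0.099 ] (np.float64(0.0493), np.float64(-0.0025))
leadB [ 0.4783 -0.0195  0.099 ] (np.float64(-0.0673), np.float64(-0.0057))
jar [ 0.565  -0.1624  0.112 ] (np.float64(0.0298), np.float64(-0.1418))
jar [ 0.5037 -0.0916  0.112 ] (np.float64(-0.0366), np.float64(-0.0757))
jar [ 0.498  -0.1573  0.112 ] (np.float64(-0.0374), np.float64(-0.1417))
[ 507  244   82   83 4731]
((547.8570556640625, 285.2979431152344), 41.71135330200195)
[ 0.4584 -0.3518  0.065 ]
[ 0.4618 -0.5184  0.065 ]
[ 0.5425 -0.4363  0.065 ]
[ 0.377  -0.4333  0.065 ]
[ 0.4602 -0.4346  0.065 ]
[[-0.91   0.415 -0.001]
 [ 0.415  0.91  -0.002]
 [ 0.    -0.002 -1.   ]]
```

send_rows(
  series=[
    [70, 0, 0, 0, 0, 0, -0.885],
    [70, 0, 0, 0, 0, 0, -0.885],
    [70, 0, 0, 0, 0, 0, -0.885],
    [70, 0, 0, 0, 0, 0, -0.885],
    [70, -0.415, -0.9, 0.125, 0, 0, 0],
    [70, -0.415, -0.9, 0.125, 0, 0, 0],
    [70, -0.415, -0.9, 0.125, 0, 0, 0],
    [70, -0.415, -0.9, 0.125, 0, 0, 0],
    [70, -0.415, -0.9, 0.125, 0, 0, 0],
    [70, -0.415, -0.9, 0.125, 0, 0, 0],
    [70, -0.415, -0.9, 0.125, 0, 0, 0],
    [70, -0.415, -0.9, 0.125, 0, 0, 0],
    [70, -0.415, -0.9, 0.125, 0, 0, 0],
    [70, -0.415, -0.9, 0.125, 0, 0, 0],
    [70, -0.415, -0.9, 0.125, 0, 0, 0],
    [70, -0.415, -0.9, 0.125, 0, 0, 0],
    [70, -0.415, -0.9, 0.125, 0, 0, 0],
    [70, -0.415, -0.9, 0.125, 0, 0, 0],
    [70, 0, 0, 0, 0, 0, 0],
  ],
)

```text
time: 2.0
eef_pos: [0.5369, 0.0965, 0.1555]
eef_rot: [0.09, -3.139, 0.006]
wrist_force: [0.3, -0.0, -0.1]
gripper_width: 0.0699
grip_force: 0.0
```

Run:
```python
from h import *
cap('wrist','w1')
s=ctrl.sense();M=R.from_rotvec(s['eef_rot']).as_matrix();print(s['time'],s['eef_pos'],M.round(3))
print('tool units to above spoon',(M.T@(np.array([.554,.0665,.10])-s['eef_pos'])/.04).round(3))
```

```text
2.05 [0.53564952 0.10013889 0.1557748 ] [[-0.998 -0.06  -0.001]
 [-0.06   0.998 -0.001]
 [ 0.001 -0.001 -1.   ]]
tool units to above spoon [-0.409 -0.865  1.395]
```

View pics/w1.png

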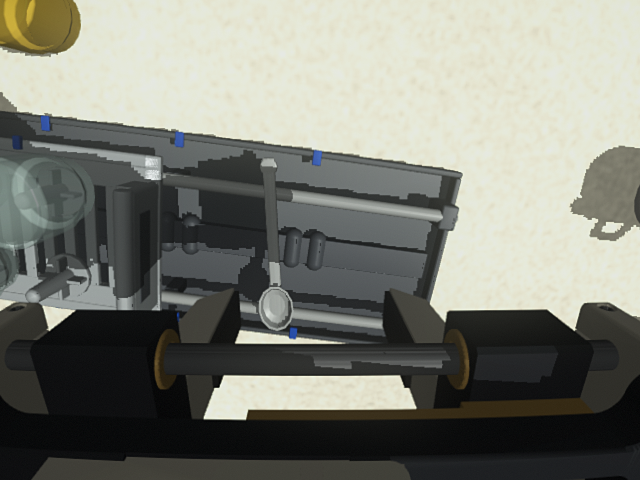

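The wrist picture shows the spoon at handle end (268,161), neck (276,286) and tip (277,330). The lead panel is at left (115..150,190..310).

Run:
```python
from h import *
a=at('w1',268,160,.0445);n=at('w1',276,286,.0445);t=at('w1',277,331,.046)
print(a,n,t,np.linalg.norm(t-a),np.degrees(np.arctan2(*(t-a)[1::-1])))
print('panel top near edge',at('w1',120,187,.099),at('w1',152,187,.099),'m',at('w1',317,158,.019),at('w1',180,139,.019))
```

```text
[0.4767 0.0605 0.0445] [0.5765 0.0691 0.0445] [0.6172 0.0711 0.046 ] 0.1409072744750958 4.31449736778723
panel top near edge [ 0.4927 -0.0226  0.099 ] [ 0.4917 -0.0027  0.099 ] m [0.4751 0.0965 0.019 ] [ 0.4659 -0.0129  0.019 ]
```

send_rows(
  series=[
    [40, -0.25, -0.43, 0.2, 0, 0, 0],
    [40, -0.26, -0.43, 0.2, 0, 0, 0],
    [40, 0, 0, 0.4, 0.4, 0, 0],
    [40, 0, 0, 0.4, 0.4, 0, 0],
    [40, 0, 0, 0.3, 0, 0, 0],
    [40, 0, 0, 0, 0, 0, 0],
    [40, 0, 0, 0, 0, 0, 0],
  ],
)

```text
time: 2.75
eef_pos: [0.5577, 0.0683, 0.0967]
eef_rot: [-0.103, 3.132, -0.174]
wrist_force: [0.2, -0.5, 0.2]
gripper_width: 0.04
grip_force: 0.0
```

Run:
```python
from h import *
s=ctrl.sense();M=R.from_rotvec(s['eef_rot']).as_matrix();print(s['time'],s['eef_pos'],M.round(3))
print('tool units',(M.T@(np.array([.558,.0662,.033])-s['eef_pos'])/.04).round(3))
```

```text
2.75 [0.55772094 0.06829418 0.09665289] [[-0.998 -0.066  0.007]
 [-0.066  0.992 -0.111]
 [ 0.001 -0.111 -0.994]]
tool units [-0.005  0.124  1.587]
```

send_rows(
  series=[
    [40, 0, 0.12, 0.3, 0, 0, 0],
    [40, 0, 0, 0.4, 0, 0, 0],
    [40, 0, 0, 0.4, 0, 0, 0],
    [40, 0, 0, 0.3, 0, 0, 0],
    [40, 0, 0, 0.18, 0, 0, 0],
    [40, 0, 0, 0, 0, 0, 0],
    [20, 0, 0, 0, 0, 0, 0],
    [20, 0, 0, 0, 0, 0, 0],
  ],
)

```text
time: 3.55
eef_pos: [0.5585, 0.0668, 0.034]
eef_rot: [-0.104, 3.13, -0.174]
wrist_force: [0.3, 0.5, 0.7]
gripper_width: 0.0284
grip_force: 0.0
```

Run:
```python
from h import *
s=ctrl.sense();print(s['eef_pos'],s['wrist_force'],s['gripper_width'])
cap('wrist','w2')
```

```text
[0.5585373  0.0668122  0.03401809] [0.30314167 0.46613423 0.69404378] 0.028382957026337315
```

View pics/w2.png

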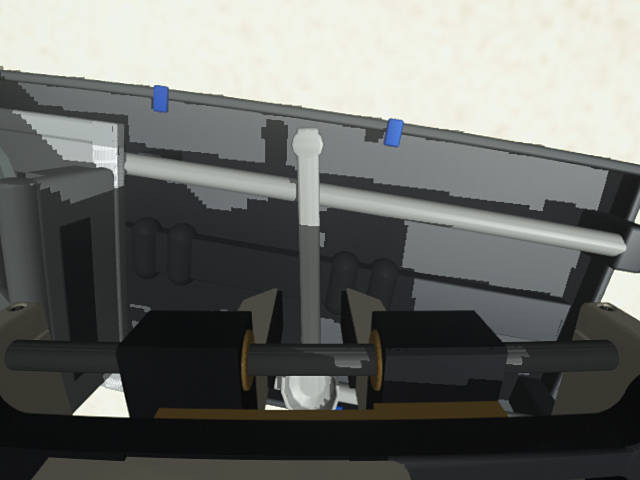

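The handle (309,290) is centred between the fingers (275 and 345). I'll close and lift.

send_rows(
  series=[
    [4, 0, 0, 0, 0, 0, 0],
    [4, 0, 0, 0, 0, 0, 0],
    [4, 0, 0, 0, 0, 0, 0],
    [4, 0, 0, 0, 0, 0, 0],
    [4, 0, 0, 0, 0, 0, 0],
    [4, 0, 0, -0.2, 0, 0, 0],
    [4, 0, 0, -0.4, 0, 0, 0],
    [4, 0, 0, -0.7, 0, 0, 0],
    [4, 0, 0, -0.8, 0, 0, 0],
    [4, 0, 0, -0.8, 0, 0, 0],
    [4, 0, 0, -0.8, -0.4, 0, 0],
    [4, 0, 0, -0.6, -0.4, 0, 0],
    [4, 0, 0, 0, 0, 0, 0],
  ],
)

```text
time: 4.9
eef_pos: [0.5597, 0.0831, 0.2097]
eef_rot: [-0.1, 3.132, 0.002]
wrist_force: [0.2, -1.3, 0.1]
gripper_width: 0.0079
grip_force: 30.0
```

Run:
```python
from h import *
s=ctrl.sense();M=R.from_rotvec(s['eef_rot']).as_matrix();print(s['time'],s['eef_pos'],M.round(3),s['gripper_width'],s['grip_force'],s['wrist_force'])
print('tool units',(M.T@(np.array([.455,-.435,.2])-s['eef_pos'])/.04).round(3))
cap('wrist','w3')
```

```text
4.9 [0.55972097 0.08314496 0.20967712] [[-0.998 -0.064  0.008]
 [-0.064  0.998  0.001]
 [-0.008  0.001 -1.   ]] 0.007911236871768926 29.992248401977122 [ 0.24121858 -1.32664821  0.06535088]
tool units [  3.439 -12.761   0.203]
```

View pics/w3.png

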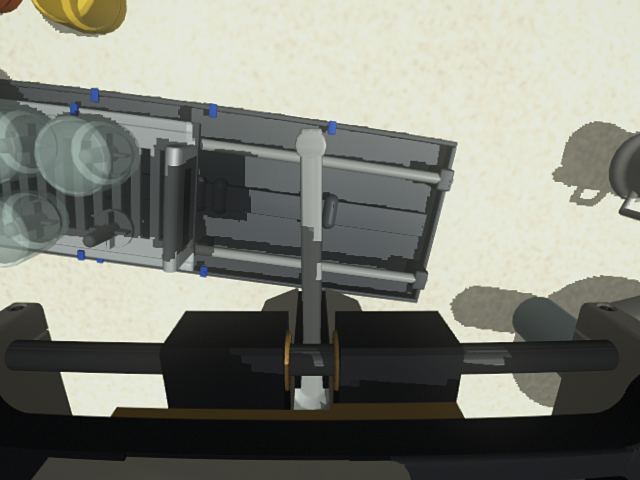

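send_rows(
  series=[
    [4, 0.1, -0.5, 0, 0, 0, 0],
    [4, 0.22, -0.9, 0, 0, 0, 0],
    [4, 0.22, -0.9, 0, 0, 0, 0],
    [4, 0.22, -0.9, 0, 0, 0, 0],
    [4, 0.22, -0.9, 0, 0, 0, 0],
    [4, 0.22, -0.9, 0, 0, 0, 0],
    [4, 0.22, -0.9, 0, 0, 0, 0],
    [4, 0.22, -0.9, 0, 0, 0, 0],
    [4, 0.22, -0.9, 0, 0, 0, 0],
    [4, 0.22, -0.9, 0, 0, 0, 0],
    [4, 0.22, -0.9, 0, 0, 0, 0],
    [4, 0.22, -0.9, 0, 0, 0, 0],
    [4, 0.22, -0.9, 0, 0, 0, 0],
    [4, 0.22, -0.9, 0, 0, 0, 0],
    [4, 0.22, -0.9, 0, 0, 0, 0],
    [4, 0.1, -0.4, 0, 0, 0, 0],
    [4, 0, 0, 0, 0, 0, 0],
    [4, 0, 0, 0, 0, 0, 0],
  ],
)

```text
time: 6.75
eef_pos: [0.4622, -0.461, 0.2035]
eef_rot: [0.106, -3.139, -0.004]
wrist_force: [-0.1, -0.2, -0.9]
gripper_width: 0.008
grip_force: 30.0
```

Run:
```python
from h import *
s=ctrl.sense();M=R.from_rotvec(s['eef_rot']).as_matrix();print(s['time'],s['eef_pos'],M.round(3),s['gripper_width'],s['wrist_force'])
print('tool units',(M.T@(np.array([.472,-.435,.07])-s['eef_pos'])/.04).round(3))
```

```text
6.75 [ 0.46223723 -0.46100974  0.20347276] [[-0.998 -0.068 -0.001]
 [-0.068  0.998  0.003]
 [ 0.001  0.003 -1.   ]] 0.008030701650892763 [-0.05533785 -0.17187777 -0.91746005]
tool units [-0.29   0.623  3.338]
```

send_rows(
  series=[
    [4, -0.15, 0.3, 0.3, 0, 0, 0],
    [4, -0.14, 0.32, 0.5, 0, 0, 0],
    [4, 0, 0, 0.8, 0, 0, 0],
    [4, 0, 0, 0.8, 0, 0, 0],
    [4, 0, 0, 0.7, 0, 0, 0],
    [4, 0, 0, 0.2, 0, 0, 0],
    [4, 0, 0, 0.1, 0, 0, 0],
    [4, 0, 0, 0.1, 0, 0, 0],
    [4, 0, 0, 0, 0, 0, 0],
  ],
)

```text
time: 7.65
eef_pos: [0.4725, -0.4377, 0.0655]
eef_rot: [-0.105, 3.139, -0.002]
wrist_force: [0.7, 0.0, -0.6]
gripper_width: 0.0084
grip_force: 30.0
```

Run:
```python
from h import *
cap('wrist','w4')
s=ctrl.sense();print(s['time'],s['eef_pos'],s['gripper_width'],s['wrist_force'])
```

```text
7.7 [ 0.47249049 -0.43805053  0.0657454 ] 0.008148587858081284 [-0.25633667  0.56168176 -0.21342534]
```

View pics/w4.png

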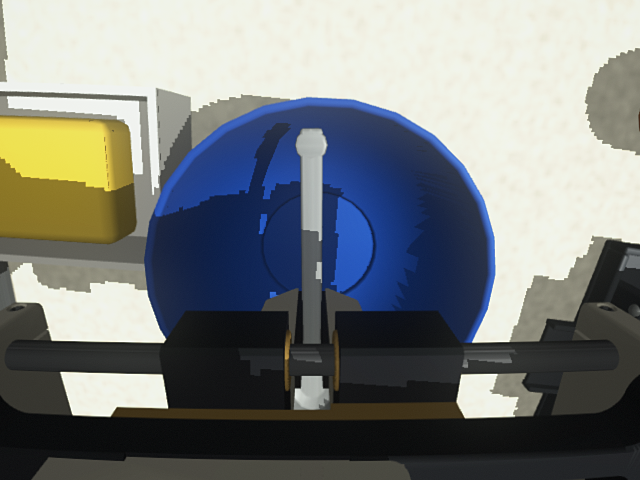

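The spoon (312,140-400) is centred over the bowl (rim 148..495). I'll lower it gently.

send_rows(
  series=[
    [4, 0, 0, 0.15, 0, 0, 0],
    [4, 0, 0, 0.15, 0, 0, 0],
    [4, 0, 0, 0.12, 0, 0, 0],
    [4, 0, 0, 0.1, 0, 0, 0],
    [4, 0, 0, 0, 0, 0, 0],
  ],
)

```text
time: 8.2
eef_pos: [0.4711, -0.4372, 0.0427]
eef_rot: [0.104, -3.139, -0.002]
wrist_force: [-0.4, 0.4, -1.0]
gripper_width: 0.0081
grip_force: 30.0
```

send_rows(
  series=[
    [4, 0, 0, 0.1, 0, 0, 0],
    [4, 0, 0, 0.08, 0, 0, 0],
    [4, 0, 0, 0, 0, 0, 0],
  ],
)

```text
time: 8.5
eef_pos: [0.4719, -0.4376, 0.0362]
eef_rot: [-0.105, 3.14, 0.0]
wrist_force: [0.8, 0.5, 0.1]
gripper_width: 0.0086
grip_force: 30.0
```

Release, then raise.

send_rows(
  series=[
    [14, 0, 0, 0, 0, 0, 0],
    [24, 0, 0, 0, 0, 0, 0],
    [30, 0, 0, 0, 0, 0, 0],
    [30, 0, 0, 0, 0, 0, 0],
    [30, 0, 0, -0.4, 0, 0, 0],
    [30, 0, 0, -0.8, 0, 0, 0],
    [30, 0, 0, -0.9, 0, 0, 0],
    [30, 0, 0, -0.9, 0, 0, 0],
    [30, 0, 0, -0.9, 0, 0, 0],
    [0, 0, 0, 0, 0, 0, 0],
    [0, 0, 0, 0, 0, 0, 0],
  ],
)

```text
time: 9.6
eef_pos: [0.4723, -0.4383, 0.195]
eef_rot: [-0.104, 3.137, -0.004]
wrist_force: [0.7, -0.0, -0.6]
gripper_width: 0.0179
grip_force: 0.0
```

Run:
```python
from h import *
cap('top','top1'); cap('wrist','w5')
a=cv2.imread('pics/top1.png')[180:340,225:625]; b=cv2.imread('pics/w5.png')
cv2.imwrite('pics/c2.png',np.vstack([cv2.resize(a,(720,288)),cv2.resize(b[40:440],(480,300)).copy() if 0 else cv2.copyMakeBorder(cv2.resize(b[40:440],(480,300)),0,0,0,240,0)]))
s=ctrl.sense();print(s['time'],s['eef_pos'])
```

```text
9.7 [ 0.47107318 -0.43721427  0.19214342]
```

View pics/c2.png

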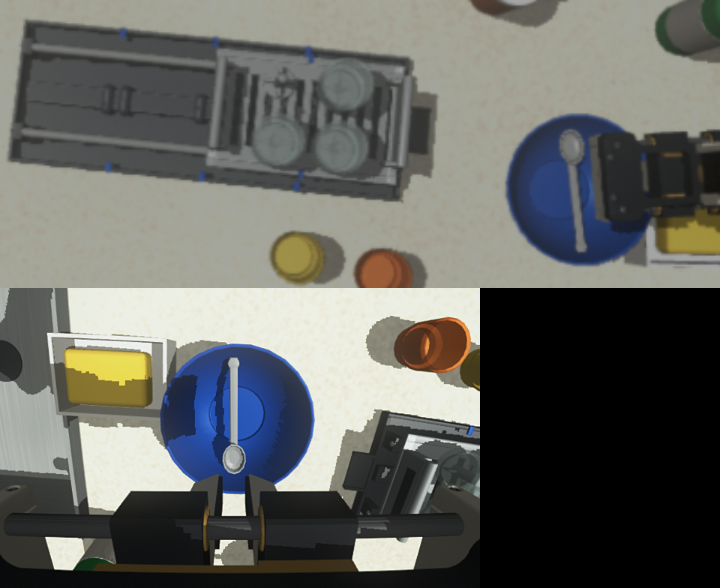

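The spoon lies in the bowl (570,145)-(580,248) and the jars stand. Next is the push pose: fingers closed, closing axis along the drainer's x.

Run:
```python
from h import *
s=ctrl.sense();M=R.from_rotvec(s['eef_rot']).as_matrix();print(np.round(s['joints'],2))
a=np.radians(-4.28);G=np.array([[np.cos(a+np.pi/2),np.cos(a),0],[np.sin(a+np.pi/2),np.sin(a),0],[0,0,-1]])
G[:,0]=np.cross(G[:,1],G[:,2]);print(G.round(3))
print('turn units',np.degrees(R.from_matrix(M.T@G).as_rotvec())/8)
print('shift after turn',(G.T@(np.array([.5263,-.2806,.19])-s['eef_pos'])/.04).round(3))
print('shift before turn',(M.T@(np.array([.5263,-.2806,.19])-s['eef_pos'])/.04).round(3))
```

```text
[ 0.8   0.49 -0.13  1.61  0.07  1.05  2.29]
[[ 0.075  0.997  0.   ]
 [ 0.997 -0.075  0.   ]
 [ 0.     0.    -1.   ]]
turn units [-1.24429680e-03 -9.60800394e-03  1.22615173e+01]
shift after turn [4.007 1.085 0.054]
shift before turn [-1.638  3.815  0.055]
```

send_rows(
  series=[
    [0, -0.33, 0.76, 0, 0, 0, 0],
    [0, -0.33, 0.76, 0, 0, 0, 0],
    [0, -0.33, 0.76, 0, 0, 0, 0],
    [0, -0.33, 0.76, 0, 0, 0, 0],
    [0, -0.32, 0.77, 0, 0, 0, 0],
    [0, 0, 0, 0, 0, 0, 0.943],
    [0, 0, 0, 0, 0, 0, 0.943],
    [0, 0, 0, 0, 0, 0, 0.943],
    [0, 0, 0, 0, 0, 0, 0.943],
    [0, 0, 0, 0, 0, 0, 0.943],
    [0, 0, 0, 0, 0, 0, 0.943],
    [0, 0, 0, 0, 0, 0, 0.943],
    [0, 0, 0, 0, 0, 0, 0.943],
    [0, 0, 0, 0, 0, 0, 0.943],
    [0, 0, 0, 0, 0, 0, 0.943],
    [0, 0, 0, 0, 0, 0, 0.943],
    [0, 0, 0, 0, 0, 0, 0.943],
    [0, 0, 0, 0, 0, 0, 0.943],
    [0, 0, 0, 0, 0, 0, 0],
  ],
)

```text
time: 11.6
eef_pos: [0.526, -0.2807, 0.191]
eef_rot: [-2.302, -2.134, 0.002]
wrist_force: [-0.6, -0.4, 0.1]
gripper_width: 0.0003
grip_force: 0.0
```

Run:
```python
from h import *
c=cap('wrist','w6')
s=ctrl.sense();M=R.from_rotvec(s['eef_rot']).as_matrix();print(s['time'],s['eef_pos'],M.round(3),np.round(s['joints'],2))
print('cam rel tool',M.T@(np.array(c['eye'])-s['eef_pos']))
print('shift',(M.T@(np.array([.5263,-.2806,.062])-s['eef_pos'])/.04).round(3))
```

```text
11.65 [ 0.52617886 -0.28075221  0.19116015] [[ 0.071  0.997 -0.003]
 [ 0.997 -0.071  0.001]
 [ 0.001 -0.003 -1.   ]] [ 0.32  0.41  0.16  1.74 -0.08  1.    0.44]
cam rel tool [ 0.08241617  0.00058583 -0.15756168]
shift [2.000e-03 1.100e-02 3.229e+00]
```

View pics/w6.png

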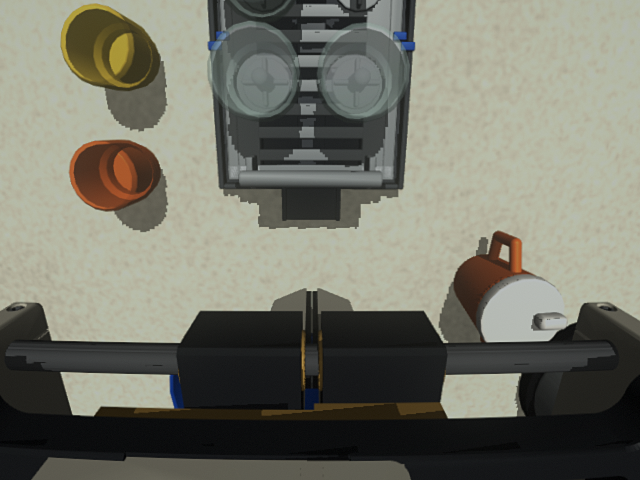

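The panel top (239-384, 171-187) is centred ahead of the fingers at (312,290). The cup is to the right and clear. I'll lower and measure the gap.

Run:
```python
from h import *
a=at('w6',240,187,.098);b=at('w6',384,187,.098);print(a,b,np.linalg.norm(a-b),(a+b)/2)
# carriage index marks and rim marks
for u,v in((215,45),(410,47)):print(at('w6',u,v,.019))
```

```text
[ 0.48   -0.2319  0.098 ] [ 0.58   -0.2395  0.098 ] 0.10028838417284425 [ 0.53   -0.2357  0.098 ]
[ 0.4576 -0.1228  0.019 ]
[ 0.6193 -0.1367  0.019 ]
```

send_rows(
  series=[
    [0, 0, 0, 0.4, 0, 0, 0],
    [0, 0, 0, 0.7, 0, 0, 0],
    [0, 0, 0, 0.7, 0, 0, 0],
    [0, 0, 0, 0.7, 0, 0, 0],
    [0, 0, 0, 0.5, 0, 0, 0],
    [0, 0, 0, 0.23, 0, 0, 0],
    [0, 0.15, 0, 0, 0, 0, 0],
    [0, 0.15, 0, 0, 0, 0, 0],
    [0, 0.15, 0, 0, 0, 0, 0],
    [0, 0, 0, 0, 0, 0, 0],
    [0, 0, 0, 0, 0, 0, 0],
  ],
)

```text
time: 12.75
eef_pos: [0.5291, -0.2631, 0.0643]
eef_rot: [2.3, 2.138, 0.001]
wrist_force: [-0.1, -0.1, -0.1]
gripper_width: 0.0009
grip_force: 0.0
```

send_rows(
  series=[
    [0, 0.06, 0, 0, 0, 0, 0],
    [0, 0.06, 0, 0, 0, 0, 0],
    [0, 0.06, 0, 0, 0, 0, 0],
    [0, 0.06, 0, 0, 0, 0, 0],
    [0, 0.05, 0, 0, 0, 0, 0],
    [0, 0.05, 0, 0, 0, 0, 0],
    [0, 0.04, 0, 0, 0, 0, 0],
    [0, 0, 0, 0, 0, 0, 0],
  ],
)

```text
time: 13.55
eef_pos: [0.5295, -0.2477, 0.0633]
eef_rot: [-2.302, -2.138, -0.0]
wrist_force: [0.4, -1.3, 0.7]
gripper_width: 0.0005
grip_force: 0.0
```

send_rows(
  series=[
    [0, 0.03, 0, 0, 0, 0, 0],
    [0, 0.03, 0, 0, 0, 0, 0],
    [0, 0.03, 0, 0, 0, 0, 0],
    [0, 0, 0, 0, 0, 0, 0],
  ],
)

```text
time: 13.95
eef_pos: [0.5295, -0.2469, 0.0634]
eef_rot: [2.303, 2.134, -0.002]
wrist_force: [0.7, -4.7, -2.8]
gripper_width: 0.0004
grip_force: 2.8
```

send_rows(
  series=[
    [0, 0.025, 0, 0, 0, 0, 0],
    [0, 0.025, 0, 0, 0, 0, 0],
    [0, 0.025, 0, 0, 0, 0, 0],
    [0, 0.025, 0, 0, 0, 0, 0],
    [0, 0, 0, 0, 0, 0, 0],
  ],
)

```text
time: 14.45
eef_pos: [0.5296, -0.2465, 0.0635]
eef_rot: [2.302, 2.129, -0.005]
wrist_force: [0.5, -12.6, -5.5]
gripper_width: -0.0001
grip_force: 6.2
```

send_rows(
  series=[
    [0, 0.025, 0, 0, 0, 0, 0],
    [0, 0.025, 0, 0, 0, 0, 0],
    [0, 0.025, 0, 0, 0, 0, 0],
    [0, 0.025, 0, 0, 0, 0, 0],
    [0, 0, 0, 0, 0, 0, 0],
  ],
)

```text
time: 14.95
eef_pos: [0.5296, -0.2459, 0.0636]
eef_rot: [2.302, 2.124, -0.008]
wrist_force: [1.4, -18.4, -9.5]
gripper_width: 0.0003
grip_force: 9.5
```

Run:
```python
from h import *
s=ctrl.sense();print({k:np.round(s[k],3) for k in('eef_pos','wrist_force','wrist_torque','joint_efforts','grip_force')})
cap('scene','s1');cap('top','top2')
for A,B,box in(('scene0','s1',(235,255,290,310)),('top1','top2',(205,355,255,395)),('top1','top2',(190,300,220,350)),('scene0','s1',(310,215,350,260))):
  y0,x0,y1,x1=(box[1],box[0],box[3],box[2]) if A[0]=='s' else box
  a,b=[cv2.imread(f'pics/{f}.png',0)[y0:y1,x0:x1].astype(np.float32) for f in(A,B)]
  print(A,box,cv2.phaseCorrelate(a,b,cv2.createHanningWindow(a.shape[::-1],5)),np.abs(a-b).mean())
for P in ((.5297,-.2357,.072),(.5297+.0082,-.2357+.11,.072)): print(px('s1',P),px('top2',P))
```

```text
{'eef_pos': array([ 0.53 , -0.246,  0.064]), 'wrist_force': array([  1.369, -18.407,  -9.475]), 'wrist_torque': array([-4.037, -0.203,  0.007]), 'joint_efforts': array([-9.8740e+00, -5.7826e+01, -7.7290e+00, -1.8219e+01, -3.7810e+00,
        3.3500e+00, -4.9000e-02]), 'grip_force': np.float64(9.483)}
scene0 (235, 255, 290, 310) ((0.12471552948668574, -0.4665189945605235), 0.28235182603200276) 28.98281
top1 (205, 355, 255, 395) ((-0.9152054732447255, -0.29221069891780616), 0.997981733083725) 3.910251
top1 (190, 300, 220, 350) ((-0.12985064572594496, -0.09508442573901554), 1.0290333493550619) 2.317865
scene0 (310, 215, 350, 260) ((0.5988900795144865, 0.13842490386316442), 0.651823042233785) 4.629099
[242.5 300.7] [449.9 247.7]
[283.7 273.3] [394.7 242.3]
```

send_rows(
  series=[
    [0, 0.025, 0, 0, 0, 0, 0],
    [0, 0.025, 0, 0, 0, 0, 0],
    [0, 0, 0, 0, 0, 0, 0],
  ],
)

```text
time: 15.35
eef_pos: [0.5301, -0.24, 0.0635]
eef_rot: [2.303, 2.129, -0.004]
wrist_force: [1.2, -8.3, -4.1]
gripper_width: 0.0009
grip_force: 3.9
```

send_rows(
  series=[
    [0, 0.025, 0, 0, 0, 0, 0],
    [0, 0.025, 0, 0, 0, 0, 0],
    [0, 0, 0, 0, 0, 0, 0],
  ],
)

```text
time: 15.65
eef_pos: [0.5305, -0.2346, 0.0634]
eef_rot: [2.303, 2.134, -0.001]
wrist_force: [0.2, -4.3, -1.4]
gripper_width: 0.0003
grip_force: 1.9
```

send_rows(
  series=[
    [0, 0.04, 0, 0, 0, 0, 0],
    [0, 0.05, 0, 0, 0, 0, 0],
    [0, 0.05, 0, 0, 0, 0, 0],
    [0, 0.05, 0, 0, 0, 0, 0],
    [0, 0.05, 0, 0, 0, 0, 0],
    [0, 0.05, 0, 0, 0, 0, 0],
    [0, 0.05, 0, 0, 0, 0, 0],
    [0, 0.05, 0, 0, 0, 0, 0],
    [0, 0.05, 0, 0, 0, 0, 0],
    [0, 0.05, 0, 0, 0, 0, 0],
    [0, 0.05, 0, 0, 0, 0, 0],
    [0, 0.05, 0, 0, 0, 0, 0],
    [0, 0.05, 0, 0, 0, 0, 0],
    [0, 0.05, 0, 0, 0, 0, 0],
    [0, 0.05, 0, 0, 0, 0, 0],
    [0, 0.05, 0, 0, 0, 0, 0],
    [0, 0.05, 0, 0, 0, 0, 0],
    [0, 0.05, 0, 0, 0, 0, 0],
    [0, 0.04, 0, 0, 0, 0, 0],
    [0, 0, 0, 0, 0, 0, 0],
  ],
)

```text
time: 17.65
eef_pos: [0.5332, -0.1949, 0.0632]
eef_rot: [-2.301, -2.137, 0.0]
wrist_force: [0.0, 0.2, 0.1]
gripper_width: 0.0003
grip_force: 0.0
```

Run:
```python
from h import *
cap('top','top3')
s=ctrl.sense();print(s['time'],s['eef_pos'],s['wrist_force'])
# jars+carriage shift: template from top1, in band near jars
a=cv2.imread('pics/top1.png',0);b=cv2.imread('pics/top3.png',0)
for box in((205,400,245,435),(242,365,275,395),(246,398,279,430),(205,343,250,356)):
  y0,x0,y1,x1=box;r=cv2.matchTemplate(b,a[y0:y1,x0:x1],cv2.TM_CCOEFF_NORMED);r[:,:x0-70]=0;r[:,x0+5:]=0;r[:y0-12]=0;r[y0+5:]=0
  _,v,_,p=cv2.minMaxLoc(r);print(p[0]-x0,p[1]-y0,round(v,2))
```

```text
17.7 [ 0.53302568 -0.19483764  0.06308153] [-0.18315438 -0.02998562 -0.74543392]
-26 -3 0.96
-26 -3 0.92
-26 -3 0.91
-27 -3 0.94
```

send_rows(
  series=[
    [0, 0.04, 0, 0, 0, 0, 0],
    [0, 0.05, 0, 0, 0, 0, 0],
    [0, 0.05, 0, 0, 0, 0, 0],
    [0, 0.05, 0, 0, 0, 0, 0],
    [0, 0.05, 0, 0, 0, 0, 0],
    [0, 0.05, 0, 0, 0, 0, 0],
    [0, 0.05, 0, 0, 0, 0, 0],
    [0, 0.05, 0, 0, 0, 0, 0],
    [0, 0.05, 0, 0, 0, 0, 0],
    [0, 0.05, 0, 0, 0, 0, 0],
    [0, 0.05, 0, 0, 0, 0, 0],
    [0, 0.05, 0, 0, 0, 0, 0],
    [0, 0.05, 0, 0, 0, 0, 0],
    [0, 0.05, 0, 0, 0, 0, 0],
    [0, 0.05, 0, 0, 0, 0, 0],
    [0, 0.05, 0, 0, 0, 0, 0],
    [0, 0.04, 0, 0, 0, 0, 0],
    [0, 0, 0, 0, 0, 0, 0],
  ],
)

```text
time: 19.5
eef_pos: [0.5361, -0.1618, 0.0633]
eef_rot: [-2.302, -2.138, -0.001]
wrist_force: [-0.1, -0.6, -0.4]
gripper_width: 0.0004
grip_force: 0.0
```

send_rows(
  series=[
    [0, 0.03, 0, 0, 0, 0, 0],
    [0, 0.03, 0, 0, 0, 0, 0],
    [0, 0.03, 0, 0, 0, 0, 0],
    [0, 0.03, 0, 0, 0, 0, 0],
    [0, 0, 0, 0, 0, 0, 0],
  ],
)

```text
time: 20.0
eef_pos: [0.5365, -0.158, 0.0634]
eef_rot: [2.302, 2.137, 0.0]
wrist_force: [0.1, -3.0, -1.4]
gripper_width: 0.0006
grip_force: 1.2
```

send_rows(
  series=[
    [0, 0.025, 0, 0, 0, 0, 0],
    [0, 0.025, 0, 0, 0, 0, 0],
    [0, 0.025, 0, 0, 0, 0, 0],
    [0, 0.025, 0, 0, 0, 0, 0],
    [0, 0, 0, 0, 0, 0, 0],
  ],
)

```text
time: 20.5
eef_pos: [0.5365, -0.1575, 0.0635]
eef_rot: [2.303, 2.132, -0.003]
wrist_force: [0.9, -10.3, -2.5]
gripper_width: 0.0003
grip_force: 4.9
```

send_rows(
  series=[
    [0, 0.025, 0, 0, 0, 0, 0],
    [0, 0.025, 0, 0, 0, 0, 0],
    [0, 0.025, 0, 0, 0, 0, 0],
    [0, 0, 0, 0, 0, 0, 0],
  ],
)

```text
time: 20.9
eef_pos: [0.5365, -0.157, 0.0635]
eef_rot: [2.303, 2.128, -0.005]
wrist_force: [0.9, -14.7, -4.1]
gripper_width: 0.0004
grip_force: 7.4
```

send_rows(
  series=[
    [0, 0.015, 0, 0, 0, 0, 0],
    [0, 0.015, 0, 0, 0, 0, 0],
    [0, 0, 0, 0, 0, 0, 0],
  ],
)

```text
time: 21.2
eef_pos: [0.5366, -0.1569, 0.0636]
eef_rot: [2.303, 2.127, -0.006]
wrist_force: [1.3, -17.3, -4.8]
gripper_width: 0.0002
grip_force: 8.5
```

send_rows(
  series=[
    [0, 0.015, 0, 0, 0, 0, 0],
    [0, 0.015, 0, 0, 0, 0, 0],
    [0, 0, 0, 0, 0, 0, 0],
  ],
)

```text
time: 21.5
eef_pos: [0.5366, -0.1569, 0.0636]
eef_rot: [2.303, 2.125, -0.007]
wrist_force: [0.7, -18.9, -4.9]
gripper_width: 0.0005
grip_force: 9.6
```

send_rows(
  series=[
    [0, 0.015, 0, 0, 0, 0, 0],
    [0, 0.015, 0, 0, 0, 0, 0],
    [0, 0, 0, 0, 0, 0, 0],
  ],
)

```text
time: 21.8
eef_pos: [0.5367, -0.1554, 0.0636]
eef_rot: [2.304, 2.125, -0.007]
wrist_force: [0.1, -15.9, -4.2]
gripper_width: 0.0002
grip_force: 7.8
```

Run:
```python
from h import *
cap('top','top4')
s=ctrl.sense();print(s['time'],s['eef_pos'],s['wrist_force'])
a=cv2.imread('pics/top1.png',0);b=cv2.imread('pics/top4.png',0)
for box in((205,400,245,435),(242,365,275,395),(246,398,279,430),(205,343,250,356)):
  y0,x0,y1,x1=box;r=cv2.matchTemplate(b,a[y0:y1,x0:x1],cv2.TM_CCOEFF_NORMED);r[:,:x0-80]=0;r[:,x0+5:]=0;r[:y0-12]=0;r[y0+5:]=0
  _,v,_,p=cv2.minMaxLoc(r);print(p[0]-x0,p[1]-y0,round(v,2))
```

```text
21.85 [ 0.53672234 -0.15452614  0.06356451] [  1.53217663 -13.04311378  -3.1749259 ]
-46 -5 0.94
-11 -1 0.84
-46 -5 0.84
-47 -5 0.92
```

send_rows(
  series=[
    [0, 0, 0, 0, 0, 0, 0],
    [0, 0, 0, 0, 0, 0, 0],
    [0, 0, 0, 0, 0, 0, 0],
  ],
)

```text
time: 22.15
eef_pos: [0.537, -0.1512, 0.0635]
eef_rot: [2.303, 2.131, -0.003]
wrist_force: [0.4, -9.6, -2.0]
gripper_width: 0.0002
grip_force: 4.9
```

send_rows(
  series=[
    [0, 0, 0, 0, 0, 0, 0],
    [0, 0, 0, 0, 0, 0, 0],
    [0, 0, 0, 0, 0, 0, 0],
    [0, 0, 0, 0, 0, 0, 0],
  ],
)

```text
time: 22.55
eef_pos: [0.537, -0.1509, 0.0635]
eef_rot: [2.303, 2.132, -0.003]
wrist_force: [1.3, -9.2, -2.6]
gripper_width: 0.0004
grip_force: 4.8
```

send_rows(
  series=[
    [0, 0.02, 0, 0, 0, 0, 0],
    [0, 0.02, 0, 0, 0, 0, 0],
    [0, 0, 0, 0, 0, 0, 0],
  ],
)

```text
time: 22.85
eef_pos: [0.5373, -0.1475, 0.0635]
eef_rot: [2.303, 2.134, -0.001]
wrist_force: [1.0, -6.0, -1.2]
gripper_width: 0.0004
grip_force: 2.9
```

send_rows(
  series=[
    [0, 0.02, 0, 0, 0, 0, 0],
    [0, 0.02, 0, 0, 0, 0, 0],
    [0, 0, 0, 0, 0, 0, 0],
  ],
)

```text
time: 23.15
eef_pos: [0.5375, -0.1448, 0.0635]
eef_rot: [2.303, 2.135, -0.0]
wrist_force: [1.6, -4.7, -1.2]
gripper_width: 0.0001
grip_force: 2.3
```

send_rows(
  series=[
    [0, 0.015, 0, 0, 0, 0, 0],
    [0, 0, 0, 0, 0, 0, 0],
  ],
)

```text
time: 23.35
eef_pos: [0.5376, -0.1431, 0.0634]
eef_rot: [2.302, 2.137, 0.001]
wrist_force: [2.4, -3.8, -1.5]
gripper_width: 0.0003
grip_force: 1.6
```

```bash
cat > tr.py <<'E'
from h import *
def travel(f):
  cap('top',f);a=cv2.imread('pics/top0.png',0);b=cv2.imread(f'pics/{f}.png',0);d=np.array([.0746,.9972,0])
  # lead panel (z .099), jars A,B,C (z .112)
  for n,P,h in(('lead',(.538,-.0225,.095),(20,12)),('a',(.565,-.1624,.1),(17,17)),('b',(.5037,-.0916,.1),(17,17)),('c',(.498,-.1573,.1),(17,17))):
    P=np.array(P);u=px('top0',P);t=cv2.getRectSubPix(cv2.resize(a,None,fx=1,fy=1),(2*h[1],2*h[0]),tuple(map(float,u)))
    best=[]
    for T in np.arange(.08,.13,.0005):
      w=cv2.getRectSubPix(b,(2*h[1],2*h[0]),tuple(map(float,px(f,P+d*T))))
      best.append((np.corrcoef(t.ravel().astype(float),w.ravel().astype(float))[0,1],T))
    print(n,np.round(max(best),4))
E
python3 - <<'E'
from tr import *
travel('top5')
s=ctrl.sense();print(s['eef_pos'],s['wrist_force'])
E
```

```text
lead [0.9368 0.1045]
a [0.8925 0.1005]
b [0.8246 0.0995]
c [0.8462 0.1   ]
[ 0.5376594  -0.14302003  0.06345163] [ 1.48110627 -3.97251417 -0.88307403]
```

send_rows(
  series=[
    [0, 0.015, 0, 0, 0, 0, 0],
    [0, 0.015, 0, 0, 0, 0, 0],
    [0, 0, 0, 0, 0, 0, 0],
  ],
)

```text
time: 23.7
eef_pos: [0.5373, -0.1411, 0.0633]
eef_rot: [-2.301, -2.138, -0.001]
wrist_force: [0.1, -0.9, 0.3]
gripper_width: 0.0006
grip_force: 0.5
```

Force has dropped, so it has probably jumped. Checking before backing off.

Run:
```python
from tr import *
travel('top6')
s=ctrl.sense();print(s['eef_pos'],s['wrist_force'],s['time'])
```

```text
lead [0.92   0.1065]
a [0.8866 0.102 ]
b [0.8184 0.1015]
c [0.8414 0.102 ]
[ 0.5371475  -0.14103156  0.06323919] [-0.060867   -0.51082902  0.96801276] 23.75
```

send_rows(
  series=[
    [0, 0, 0, 0, 0, 0, 0],
    [0, 0, 0, 0, 0, 0, 0],
    [0, 0, 0, 0, 0, 0, 0],
  ],
)

```text
time: 24.05
eef_pos: [0.537, -0.1415, 0.0631]
eef_rot: [-2.301, -2.137, 0.0]
wrist_force: [0.9, 0.5, -0.1]
gripper_width: 0.0006
grip_force: 0.0
```

Run:
```python
from tr import *
travel('top7')
s=ctrl.sense();print(s['eef_pos'],s['wrist_force'],s['time'])
```

```text
lead [0.9204 0.1065]
a [0.8869 0.1025]
b [0.8183 0.1015]
c [0.8434 0.102 ]
[ 0.53704013 -0.14158159  0.06311949] [ 0.36925578 -1.19097649  0.56847484] 24.1
```

send_rows(
  series=[
    [0, -0.1, 0, 0, 0, 0, 0],
    [0, -0.3, 0, 0, 0, 0, 0],
    [0, -0.3, 0, 0, 0, 0, 0],
    [0, 0, 0, -0.4, 0, 0, 0],
    [0, 0, 0, -0.8, 0, 0, 0],
    [0, 0, 0, -0.8, 0, 0, 0],
    [0, 0, 0, -0.8, 0, 0, 0],
    [0, 0, 0, -0.4, 0, 0, 0],
    [0, 0, 0, 0, 0, 0, 0],
    [0, 0, 0, 0, 0, 0, 0],
  ],
)

```text
time: 25.1
eef_pos: [0.5349, -0.171, 0.1911]
eef_rot: [2.304, 2.136, -0.0]
wrist_force: [0.6, -0.8, -0.7]
gripper_width: 0.0002
grip_force: 0.0
```

Run:
```python
from tr import *
cap('wrist','w8')
travel('top8')
s=ctrl.sense();print(s['eef_pos'],s['time'])
for f in('w6','w8'):
  b=cv2.imread(f'pics/{f}.png');m=cv2.inRange(cv2.cvtColor(b,cv2.COLOR_BGR2HSV),(108,130,60),(122,255,255))
  n,l,st,ce=cv2.connectedComponentsWithStats(m)
  o=np.array([.5459,-.0188,0]);d=np.array([.0746,.9972,0]);xd=np.array([.9972,-.0746,0])
  for k in range(1,n):
    if st[k,4]>6 and ce[k][1]<330:
      for z in (.019,.05): p=at(f,*ce[k],z)-o;print(f,st[k],z,(xd@p).round(4),(d@p).round(4))
i=cv2.imread('pics/w8.png')[0:240,130:490];cv2.imwrite('pics/c8.png',cv2.resize(i,None,fx=2.2,fy=2.2))
```

```text
lead [0.9206 0.1065]
a [0.8868 0.1025]
b [0.8177 0.1015]
c [0.8441 0.102 ]
[ 0.53414635 -0.17027205  0.1898674 ] 25.2
w6 [216  31   6   8  30] 0.019 -0.0776 -0.1019
w6 [216  31   6   8  30] 0.05 -0.0702 -0.1092
w6 [394  32  13   8  84] 0.019 0.0739 -0.1031
w6 [394  32  13   8  84] 0.05 0.067 -0.1104
w6 [209  41   6   9  34] 0.019 -0.0839 -0.1097
w6 [209  41   6   9  34] 0.05 -0.0758 -0.1163
w6 [402  41  13  10  92] 0.019 0.0805 -0.1107
w6 [402  41  13  10  92] 0.05 0.073 -0.1173
w8 [207  36  16  14 104] 0.019 -0.0801 0.0014
w8 [207  36  16  14 104] 0.05 -0.0725 -0.0052
w8 [392  37  22  13 179] 0.019 0.0773 0.0009
w8 [392  37  22  13 179] 0.05 0.0701 -0.0059
w8 [216 174  12   8  87] 0.019 -0.0806 -0.1106
w8 [216 174  12   8  87] 0.05 -0.0729 -0.1068
w8 [392 175  12   7  77] 0.019 0.0797 -0.1113
w8 [392 175  12   7  77] 0.05 0.0723 -0.1074
```

View pics/c8.png

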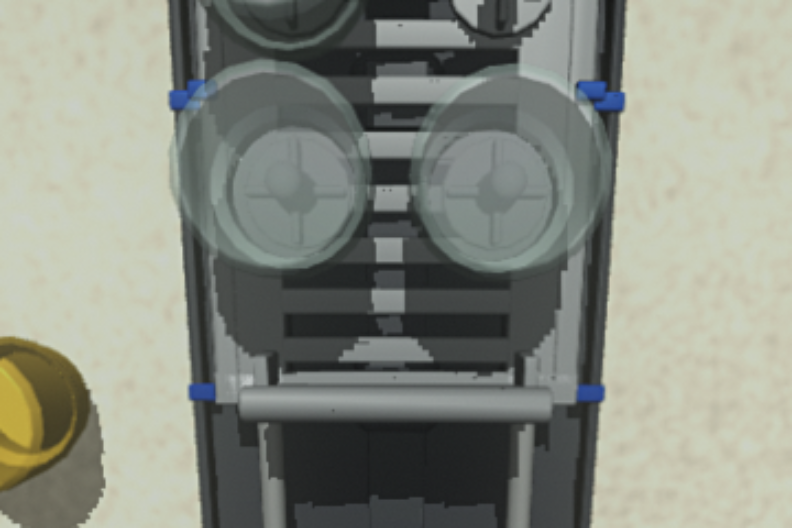

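The jars look upright on their pegs. The carriage marks (197,92)/(592,90) trail the rim marks (178,100)/(613,101) less than they did at the start, so I need a finer measurement of travel.

Run:
```python
from h import *
o=np.array([.5459,-.0188,0]);d=np.array([.0746,.9972,0])
for f in('w6','w8'):
  b=cv2.imread(f'pics/{f}.png');g=cv2.GaussianBlur(b[:,:,1],(3,3),0).astype(float)
  print(f,'panel col 300',g[160:205,270:350:16].mean(1).round(0).astype(int).tolist())
  m=cv2.inRange(cv2.cvtColor(b,cv2.COLOR_BGR2HSV),(108,130,60),(122,255,255))
  for x0,x1 in((205,226),(390,416)):
    for x in range(x0,x1,2):
      r=np.flatnonzero(m[20:60,x]); 
      if len(r): print(x,r.min()+20,r.max()+20,end=' | ')
    print()
c=cap('wrist','w9')
```

```text
w6 panel col 300 [61, 43, 38, 41, 65, 106, 128, 128, 127, 120, 106, 104, 114, 125, 134, 142, 144, 143, 138, 131, 122, 113, 104, 94, 83, 69, 54, 43, 41, 46, 51, 52, 51, 51, 51, 51, 51, 51, 51, 51, 51, 52, 52, 52, 52]
209 42 49 | 211 41 47 | 213 41 43 | 217 31 38 | 219 32 35 | 221 32 32 | 
394 32 33 | 396 32 35 | 398 32 38 | 400 32 39 | 402 32 44 | 404 32 47 | 406 32 49 | 408 42 49 | 410 42 50 | 412 42 49 | 414 43 46 | 
w8 panel col 300 [107, 108, 109, 99, 74, 52, 42, 42, 68, 115, 141, 142, 142, 135, 115, 101, 110, 128, 140, 150, 158, 161, 159, 153, 144, 134, 124, 113, 102, 88, 71, 53, 39, 34, 33, 34, 34, 36, 36, 36, 35, 35, 36, 35, 35]
207 42 43 | 209 41 49 | 211 41 49 | 213 41 48 | 215 37 46 | 217 36 43 | 219 36 40 | 221 37 38 | 
392 38 39 | 394 37 40 | 396 37 42 | 398 37 44 | 400 37 49 | 402 37 49 | 404 37 49 | 406 42 49 | 408 42 49 | 410 42 49 | 412 42 49 |
```

Travel is about 0.106, roughly 4 mm short and stationary. I'll nudge it the rest of the way gently, watching the force.

send_rows(
  series=[
    [0, 0, 0, 0.4, 0, 0, 0],
    [0, 0, 0, 0.8, 0, 0, 0],
    [0, 0, 0, 0.8, 0, 0, 0],
    [0, 0, 0, 0.8, 0, 0, 0],
    [0, 0, 0, 0.4, 0, 0, 0],
    [0, 0.15, 0, 0, 0, 0, 0],
    [0, 0.2, 0, 0, 0, 0, 0],
    [0, 0.15, 0, 0, 0, 0, 0],
    [0, 0.1, 0, 0, 0, 0, 0],
    [0, 0.05, 0, 0, 0, 0, 0],
    [0, 0, 0, 0, 0, 0, 0],
    [0, 0, 0, 0, 0, 0, 0],
  ],
)

```text
time: 26.45
eef_pos: [0.5375, -0.1442, 0.0637]
eef_rot: [2.302, 2.137, 0.001]
wrist_force: [-0.9, -0.1, -0.7]
gripper_width: 0.0001
grip_force: 0.0
```

send_rows(
  series=[
    [0, 0.02, 0, 0, 0, 0, 0],
    [0, 0.02, 0, 0, 0, 0, 0],
    [0, 0, 0, 0, 0, 0, 0],
    [0, 0, 0, 0, 0, 0, 0],
  ],
)

```text
time: 26.85
eef_pos: [0.5373, -0.1425, 0.0632]
eef_rot: [-2.303, -2.137, 0.0]
wrist_force: [-0.5, -0.2, -0.2]
gripper_width: 0.0003
grip_force: 0.0
```

send_rows(
  series=[
    [0, 0.02, 0, 0, 0, 0, 0],
    [0, 0.02, 0, 0, 0, 0, 0],
    [0, 0, 0, 0, 0, 0, 0],
    [0, 0, 0, 0, 0, 0, 0],
  ],
)

```text
time: 27.25
eef_pos: [0.5374, -0.1409, 0.0633]
eef_rot: [-2.302, -2.137, 0.0]
wrist_force: [-0.1, -1.2, 0.3]
gripper_width: 0.0002
grip_force: 0.2
```

send_rows(
  series=[
    [0, 0.02, 0, 0, 0, 0, 0],
    [0, 0.02, 0, 0, 0, 0, 0],
    [0, 0, 0, 0, 0, 0, 0],
    [0, 0, 0, 0, 0, 0, 0],
  ],
)

```text
time: 27.65
eef_pos: [0.5376, -0.139, 0.0633]
eef_rot: [-2.302, -2.137, -0.0]
wrist_force: [0.7, -0.6, -0.5]
gripper_width: 0.0005
grip_force: 0.2
```

Run:
```python
from tr import *
travel('top10')
s=ctrl.sense();print(s['eef_pos'],s['wrist_force'],s['grip_force'],s['time'])
```

```text
lead [0.9173 0.1085]
a [0.8818 0.104 ]
b [0.8155 0.1035]
c [0.8342 0.104 ]
[ 0.53757249 -0.13898327  0.06330093] [ 0.5589688  -0.18196386 -0.40614177] 0.11948806699365377 27.7
```

send_rows(
  series=[
    [0, 0.02, 0, 0, 0, 0, 0],
    [0, 0.015, 0, 0, 0, 0, 0],
    [0, 0, 0, 0, 0, 0, 0],
    [0, 0, 0, 0, 0, 0, 0],
  ],
)

```text
time: 28.1
eef_pos: [0.5377, -0.1377, 0.0633]
eef_rot: [-2.302, -2.137, -0.0]
wrist_force: [-0.1, 0.1, 0.7]
gripper_width: 0.0002
grip_force: 0.1
```

Run:
```python
from tr import *
travel('top11')
s=ctrl.sense();print(s['eef_pos'],s['wrist_force'],s['grip_force'],s['time'])
```

```text
lead [0.9259 0.11  ]
a [0.8784 0.1055]
b [0.8071 0.1045]
c [0.8329 0.1055]
[ 0.53771182 -0.13770358  0.06330894] [-0.17814049 -0.21443495  0.38836829] 0.01892161730211228 28.15
```

Both estimates now read 0.110. I'll back off and compare the marks again.

send_rows(
  series=[
    [0, -0.1, 0, 0, 0, 0, 0],
    [0, -0.35, 0, 0, 0, 0, 0],
    [0, -0.37, 0, 0, 0, 0, 0],
    [0, 0, 0, -0.4, 0, 0, 0],
    [0, 0, 0, -0.8, 0, 0, 0],
    [0, 0, 0, -0.8, 0, 0, 0],
    [0, 0, 0, -0.8, 0, 0, 0],
    [0, 0, 0, -0.4, 0, 0, 0],
    [0, 0, 0, 0, 0, 0, 0],
    [0, 0, 0, 0, 0, 0, 0],
    [0, 0, 0, 0, 0, 0, 0],
    [0, 0, 0, 0, 0, 0, 0],
  ],
)

```text
time: 29.35
eef_pos: [0.5342, -0.1707, 0.1898]
eef_rot: [-2.301, -2.135, 0.002]
wrist_force: [0.2, -0.2, -0.1]
gripper_width: 0.0005
grip_force: 0.0
```

Run:
```python
from tr import *
cap('wrist','w12');travel('top12')
for f in('w6','w12'):
  print(f,np.round(load(f)['eye'],4))
  b=cv2.imread(f'pics/{f}.png')
  m=cv2.inRange(cv2.cvtColor(b,cv2.COLOR_BGR2HSV),(108,130,60),(122,255,255))
  for x0,x1 in((203,226),(388,418)):
    for x in range(x0,x1,2):
      r=np.flatnonzero(m[20:60,x]); 
      if len(r): print(x,r.min()+20,r.max()+20,end=' | ')
    print()
# unchanged things: diff between top0 and top12
a=cv2.imread('pics/top0.png',0).astype(int);b=cv2.imread('pics/top12.png',0).astype(int)
for n,(x0,y0,x1,y1) in dict(grinder=(95,235,155,285),bottle=(138,150,172,190),cup=(475,145,540,190),yel=(372,305,408,340),ora=(418,315,456,350),tray=(232,192,260,280)).items(): print(n,np.abs(a-b)[y0:y1,x0:x1].mean().round(2))
```

```text
lead [0.9264 0.11  ]
a [0.8779 0.1055]
b [0.8073 0.1045]
c [0.8333 0.1055]
w6 [ 0.533  -0.1987  0.3488]
209 42 49 | 211 41 47 | 213 41 43 | 217 31 38 | 219 32 35 | 221 32 32 | 
394 32 33 | 396 32 35 | 398 32 38 | 400 32 39 | 402 32 44 | 404 32 47 | 406 32 49 | 408 42 49 | 410 42 50 | 412 42 49 | 414 43 46 | 
w12 [ 0.5411 -0.0886  0.3476]
209 42 49 | 211 41 48 | 213 41 44 | 215 41 41 | 217 31 38 | 219 32 35 | 221 32 32 | 
396 32 34 | 398 32 36 | 400 32 39 | 402 32 39 | 404 32 45 | 406 32 48 | 408 42 50 | 410 42 50 | 412 42 50 | 414 42 49 | 
grinder 3.33
bottle 2.48
cup 40.87
yel 3.24
ora 7.99
tray 2.73
```

The marks now match the start geometry exactly, so the travel is 0.110. Next a numeric check on the cup and the spoon, since the arm may shadow them in the top view.

Run:
```python
from h import *
cap('scene','s12')
def org(f,box,lo,hi):
  x0,y0,x1,y1=box;m=cv2.inRange(cv2.cvtColor(cv2.imread(f'pics/{f}.png'),cv2.COLOR_BGR2HSV)[y0:y1,x0:x1],lo,hi);M=cv2.moments(m,True);return round(M['m00']),round(M['m10']/max(M['m00'],1)+x0,1),round(M['m01']/max(M['m00'],1)+y0,1)
for f in('scene0','s12'): print(f,'cup',org(f,(215,365,295,430),(3,150,60),(18,255,255)),'bowl',org(f,(90,300,200,400),(100,120,30),(125,255,255)),'greencap',org(f,(395,130,430,190),(45,80,40),(85,255,255)))
a=cv2.imread('pics/scene0.png',0)[365:430,215:295].astype(int);b=cv2.imread('pics/s12.png',0)[365:430,215:295].astype(int);print(np.abs(a-b).mean())
for f in('top0','top1','top12'): print(f,org(f,(470,145,545,190),(3,150,60),(18,255,255)),'bowl',org(f,(500,240,595,330),(100,120,30),(125,255,255)))
s=ctrl.sense();print(s['time'],s['eef_pos'])
```

```text
scene0 cup (673, 252.6, 409.8) bowl (4899, 144.0, 346.3) greencap (301, 412.5, 150.9)
s12 cup (672, 252.6, 409.8) bowl (4486, 143.6, 345.6) greencap (302, 412.4, 150.9)
15.687307692307693
top0 (21, 501.8, 167.6) bowl (4766, 550.0, 287.1)
top1 (22, 503.5, 167.7) bowl (2631, 539.8, 292.8)
top12 (0, 470.0, 145.0) bowl (66, 582.3, 303.7)
29.5 [ 0.5347593  -0.17046418  0.19038089]
```

```bash
python3 -c "
from bench import ctrl
print(ctrl.sign_off())"
```

```text
the job is handed in; nothing more can be done
None
```

The job is handed in: the spoon is in the blue bowl, and the carriage rests at the middle stop (0.110 m by camera) with all three jars upright; it halted about 4 mm short at first, so I backed off, then nudged it in with under 2 N, and I felt no distinct click; the cup and grinder measured unmoved and the bottle's image is unchanged.

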